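Set the ignition timing ring and store the reading

TASK

On the engine side cover, push the orange post of the timing ring's lever around its arc until the ring's red pointer lines up with the yellow marker tab on the scale, and leave it there. Only then press the green button on the grey tester box fully down and let it come up again. Only touch and push with the fingers: grasp or lift nothing, leave the yellow tab where it is, and do not shift the tester box or the other things on the bench.

Things in the scene. Friction and masses are not known exactly. Their poses are not given: they have to be found in the camera images.
- cover: Round aluminium engine side cover lying flat, fixed to the bench: diameter 184 mm, top at 36 mm with a black scale and white ticks; four low screw lugs reach out to 104 mm from its axis, up to 33 mm high. In its middle a fixed dark hub and bolt head, up to 53 mm high. Origin at the centre of its underside; its x points to the middle of the scale, away from the robot.
- ring_axis (a point): Point on the upright turning axis of the timing ring, at the cover's centre, 46 mm above the bench. The flat steel ring around the hub (outer diameter 120 mm) has its top 45 mm above the bench and carries two black coils up to 56 mm high.
- post_top (a point): Centre of the top of the orange post on the ring's lever, 118 mm from the axis, 80 mm above the bench. Post: upright cylinder, 16 mm in diameter, from 45 to 80 mm above the bench, on a steel bar 12 mm wide that reaches out 126 mm (free air below). It is on the robot's side of the cover and turns with the ring; no spring, it stays where it is left; about 2 N sideways moves it.
- pointer_tip (a point): Tip of the red pointer of the ring, 90 mm from the ring's axis and 45 mm above the bench, exactly opposite the lever post (on the cover's far side). It turns with the ring.
- marker_tip (a point): Tip of the yellow marker tab that points at the scale's wanted mark, 90 mm from the ring's axis and 45 mm above the bench; the tab's body (20 x 16 mm, 46 mm high) sits outside the scale, on the cover's far side. When the ring is set, the pointer's tip and this tip meet. The tab must not be moved.
- timing_ring (a joint): Angle of the ring in its cover, rad, growing counterclockwise seen from above; 0 is the lever along the cover's own -x (roughly towards the robot). Stops at -1.25 and 1.15. It starts at -1.05 to -0.65 and the marker lies at 0.0 to 0.75, so the ring always has to be turned counterclockwise.
- tester: Grey tester box with black rubber side strips, loose, about 0.9 kg, 104 x 84 mm and 46 mm high, a dark screen on the far part of its top and the green button on the near part; origin at the centre of its underside. It stands left or right of the cover. It must not be shifted.
- store_top (a point): Centre of the top of the green round button (diameter 32 mm) on the tester box, which is pressed straight down: travel 6 mm, springy, about 5 N when fully down, and it springs back. With the button fully down its top is still 4 mm above its black housing (diameter 48 mm). Up, its top is 64 mm above the bench.
- store (a joint): Travel of the green button, m: 0 up, 0.006 fully down.
- tray: Bystander: blue open parts tray with two metal parts, 100 x 80 x 40 mm, origin at the centre of its underside; on the other side of the cover from the tester box.
- spray_can_mid (a point): Bystander: middle of an upright spray can with red label, diameter 56 mm, 170 mm high, far left.
- cup_mid (a point): Bystander: middle of a white paper cup, diameter 72 mm, 85 mm high, far right.
- screwdriver: Bystander: screwdriver 200 mm long lying between robot and cover, to the right.
- wrench: Bystander: wrench 180 mm long lying beyond the cover.
- piston: Bystander: aluminium piston, diameter 66 mm, 50 mm high, beyond the cover to the left; origin at the centre of its underside.
- gear: Bystander: dark steel gear lying flat, diameter 80 mm, 18 mm high, beyond the cover to the right; origin at the centre of its underside.
Mind the look-alikes: they are no part of the job. What is shaped like the tester but purple is not meant.

How it is judged:
By the outcome, as a careful person would: the job done as asked, in the order asked, and still so for the second after the job is handed in, with the robot touching nothing.
It also fails if it takes over 45 s, if anything falls off the work surface, if the arm or the gripper's body presses on something with over 40 N, if the wrist force passes 120 N, or if a joint passes its speed limit or range.

ROBOT

A 6-joint arm with a two-finger parallel gripper is mounted at the origin on the work surface. World frame = base frame: x ahead of the robot, y to its left, z up, the work surface at z = 0. Lengths are in m, angles in rad, forces in N, time in s.
With the tool pointing down it reaches from about 0.25 to 0.8 m from the base axis. Payload 3.9 kg.
Tool frame: the origin (TCP) lies on the centre line of the jaws, within the pads' length; the fingertips stand 11 mm ahead of it and the grasp point (between the pads) lies 8 mm behind it; z points along the fingers, y is the direction in which the jaws open and shut (so a half turn about z gives the same grasp; the last joint's range is limited). The gripper opens to 85 mm and grips with 20 to 120 N. Pads are 22 mm wide; open, the fingers measure 114 mm over their backs; the gripper's body (76 mm by 85 mm) begins 54 mm behind the grasp point. The pads swing forward as they close: fully open they stand 13 mm farther back than shut.
Start: joints at [-1.162, 0.26, -0.138, 1.173, 0, 1.571], TCP at [0.209, -0.482, 0.242] pointing down, gripper open.
Joint ranges: [-2.78, 2.78], [-0.83, 1.72], [-1.28, 1.37], [-1.9, 2.12], [-1.57, 1.48], [-3.14, 3.14]. Speed limits (rad/s): [2.57, 2.57, 3.14, 3.14, 3.14, 3.14].

INTERFACE

Orientations are given as a unit quaternion [w, x, y, z].
In Python, from workcell import r gives the robot as it stands.
- The arm moves only by the tool step_arm, never from a script. Its argument "motion" is a list of rows, each a list of 3 entries, a list of its own where there are three numbers: the opening in per cent of the stroke, from 0 (shut) to 100 (fully open), then the shift along the tool's x, y, z in mm, then the turn, a rotation vector about the tool's x, y, z in rad. In form: [[grip, [dx, dy, dz], [rx, ry, rz]], ...]. A call has 1 to 20 rows; each row shifts and turns the commanded pose from where the row before left it, along the tool's axes as they then stand; what a row does not reach is not made up. A row lasts 1/12 s, in which the tool goes at most 41.7 mm and 7.16 degrees, less where a joint would pass 70% of its speed; a pose out of reach is approached as far as the arm can. A call is refused whole if a number of a shift passes 41.7 or a number of a turn 0.125, either way. A call with a gripper value outside its range is refused whole. The fingers move at their own pace and stop on an object; "grip_force" is the grip in N (left out, the last holds). Time passes only in rows, so rows that do not move let the fingers close. It gives the time, the measured TCP pose, the force and the opening at its end, in the units of the state.
- r.observe(): the state, without advancing time (a new reading comes with each control period).
- r.camera(name): name is "side" or "top" or "wrist"; returns a dict with "image" (480x640x3 uint8, red, green, blue), "fx", "fy", "cx", "cy" (pixels), "k1" (the pictures are not rectified: a ray, as slopes to the right and down, at radius r is drawn at 1 + k1 r^2 times it, then the intrinsics apply), "R" (3x3) and "t" (3): a world point X has camera coordinates R X + t. Camera axes: x right, y down, z forward; pixel columns grow to the right and rows downward; lengths in m; the calibration is good to about 2 mm. A picture is of the moment at which its call begins. There is no depth.
- r.job_done(): hands the job in, once; it reports no verdict.
The state is a dict: "clock": time; "joint_positions": joint angles; "qd": joint speeds; "joint_efforts": joint torques, N m; "position": TCP position; "tcp_rot": TCP orientation; "force": force on the tool from outside, world axes, zero at the start; "moment": the same for the moment, N m; "grip_width": finger opening in m.
Only numpy, scipy, OpenCV 4.12 (cv2) and the standard library are available. Lean on these libraries where they do the work, as an engineer would, in place of code of your own. Each camera call takes 0.05 s, during which the arm holds its last target.

## Working session

There is one attempt and no reset: what is moved stays moved. The work goes in short steps, Python scripts to look and compute and a tool call to move; the robot and the scene stay as the last step left them, time stands still between calls to the robot, and variables do not carry over. Pictures are saved under pics/ and viewed, and the job is handed in when it is done.

Besides the shell and the picture viewer there is one more tool, called in YAML: its name, and indented under it one key for each argument. step_arm: Moves the arm, as the interface text tells. Its arguments: {"type":"object","properties":{"motion":{"type":"array","items":{"type":"array"}},"grip_force":{"type":"number"}},"required":["motion"]}

```bash
mkdir -p pics; python3 - <<'E'
from workcell import r
import cv2
print(r.observe())
for n in("side","top"):
    c=r.camera(n); cv2.imwrite(f"pics/{n}0.png",c["image"][:,:,::-1]); print(n,{k:c[k] for k in c if k!="image"})
E
```

```text
{'clock': 0.0, 'joint_positions': array([-1.16199536e+00,  2.60687580e-01, -1.39363685e-01,  1.17269782e+00,
       -2.25173654e-05,  1.57078551e+00]), 'qd': array([-0.00049487, -0.00077641, -0.00045669,  0.00078125,  0.00090208,
        0.00100864]), 'joint_efforts': array([ 3.45059352e-04, -4.05680394e+01,  2.53922760e+01,  1.86339050e-02,
        1.15610742e-04, -4.83157748e-06]), 'position': array([ 0.20842569, -0.48114081,  0.24146505]), 'tcp_rot': array([-9.53768142e-04,  9.79181283e-01,  2.02985373e-01, -2.09204447e-04]), 'force': array([-0.48985822, -0.12241652, -0.57596473]), 'moment': array([ 0.00860369, -0.04713885, -0.0735474 ]), 'grip_width': 0.08567280873102666}
side {'fx': 566.4878561476959, 'fy': 566.4878561476959, 'cx': 318.0120623702866, 'cy': 244.5144670206828, 'k1': -0.05659341920775507, 'R': array([[-0.9058184 , -0.42319379,  0.02000118],
       [-0.28196854,  0.56695452, -0.77398729],
       [ 0.31620685, -0.70673163, -0.63288516]]), 't': array([0.49670359, 0.20439705, 1.44958636])}
top {'fx': 496.10890950295385, 'fy': 496.10890950295385, 'cx': 315.13591366583614, 'cy': 236.38532272357276, 'k1': 0.02761865938990727, 'R': array([[-0.04617414, -0.99893094, -0.00221771],
       [-0.97373293,  0.04550469, -0.22309977],
       [ 0.22296218, -0.00814198, -0.97479309]]), 't': array([0.01604552, 0.5829105 , 1.11844664])}
```

View pics/top0.png

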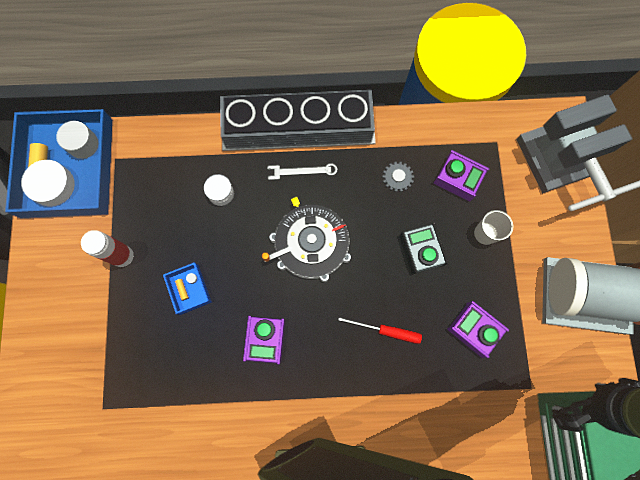

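View pics/side0.png

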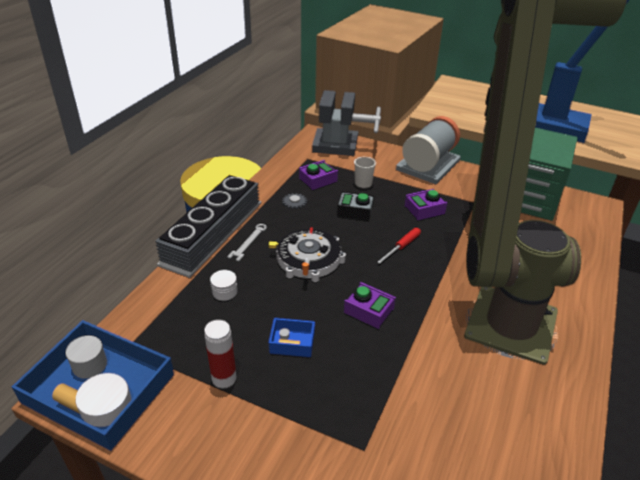

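```bash
cat > h.py <<'E'
import numpy as np, cv2
from workcell import r
def ray(c,u,v):
    K=np.array([[c["fx"],0,c["cx"]],[0,c["fy"],c["cy"]],[0,0,1]])
    d=np.array([(u-c["cx"])/c["fx"],(v-c["cy"])/c["fy"]])
    s=d.copy()
    for _ in range(20): s=d/(1+c["k1"]*(s@s))
    R=np.array(c["R"]);t=np.array(c["t"])
    w=R.T@np.array([s[0],s[1],1]); return -R.T@t,w
def onz(c,u,v,z):
    o,w=ray(c,u,v); return o+w*(z-o[2])/w[2]
def proj(c,X):
    p=np.array(c["R"])@np.array(X)+np.array(c["t"]); s=p[:2]/p[2]; s=s*(1+c["k1"]*(s@s))
    return s*c["fx"]+[c["cx"],c["cy"]]
def tri(c1,p1,c2,p2):
    o1,w1=ray(c1,*p1);o2,w2=ray(c2,*p2)
    w1/=np.linalg.norm(w1);w2/=np.linalg.norm(w2)
    A=np.stack([w1,-w2],1);k=np.linalg.lstsq(A,o2-o1,rcond=None)[0]
    a=o1+k[0]*w1;b=o2+k[1]*w2; return (a+b)/2,np.linalg.norm(a-b)
def blobs(img,lo,hi,box,amin=4):
    h=cv2.cvtColor(img,cv2.COLOR_RGB2HSV); m=cv2.inRange(h,np.array(lo),np.array(hi))
    k=np.zeros_like(m);x0,y0,x1,y1=box;k[y0:y1,x0:x1]=m[y0:y1,x0:x1]
    n,l,s,ce=cv2.connectedComponentsWithStats(k)
    return [(tuple(ce[i].round(2)),s[i].tolist()) for i in range(1,n) if s[i][4]>=amin]
E
python3 - <<'E'
from h import *
c=r.camera("top");im=c["image"];B=(230,180,460,290)
for n,lo,hi in(("orange",(8,150,120),(20,255,255)),("yellow",(22,150,120),(35,255,255)),("red",(0,150,100),(7,255,255)),("green",(45,100,40),(85,255,255))):
    print(n,blobs(im,lo,hi,B))
cv2.imwrite("pics/t1.png",cv2.resize(im[190:290,250:350,::-1],None,fx=6,fy=6,interpolation=cv2.INTER_CUBIC))
cv2.imwrite("pics/t2.png",cv2.resize(im[215:285,395:465,::-1],None,fx=8,fy=8,interpolation=cv2.INTER_CUBIC))
s=r.camera("side");cv2.imwrite("pics/s1.png",cv2.resize(s["image"][180:290,250:390,::-1],None,fx=5,fy=5,interpolation=cv2.INTER_CUBIC))
E
```

```text
orange [((np.float64(262.33), np.float64(255.5)), [262, 253, 2, 6, 6]), ((np.float64(267.2), np.float64(257.2)), [265, 253, 4, 8, 10])]
yellow [((np.float64(295.22), np.float64(201.33)), [291, 197, 9, 10, 63]), ((np.float64(325.5), np.float64(225.0)), [325, 224, 2, 3, 6]), ((np.float64(292.12), np.float64(233.12)), [291, 232, 3, 3, 8]), ((np.float64(330.29), np.float64(244.0)), [329, 243, 3, 3, 7]), ((np.float64(264.88), np.float64(255.33)), [263, 253, 5, 6, 24]), ((np.float64(302.29), np.float64(256.0)), [301, 255, 3, 3, 7])]
red [((np.float64(338.26), np.float64(227.4)), [332, 225, 14, 6, 35])]
green [((np.float64(420.74), np.float64(236.03)), [410, 230, 22, 13, 175]), ((np.float64(428.8), np.float64(254.15)), [422, 248, 14, 13, 146])]
```

View pics/t1.png

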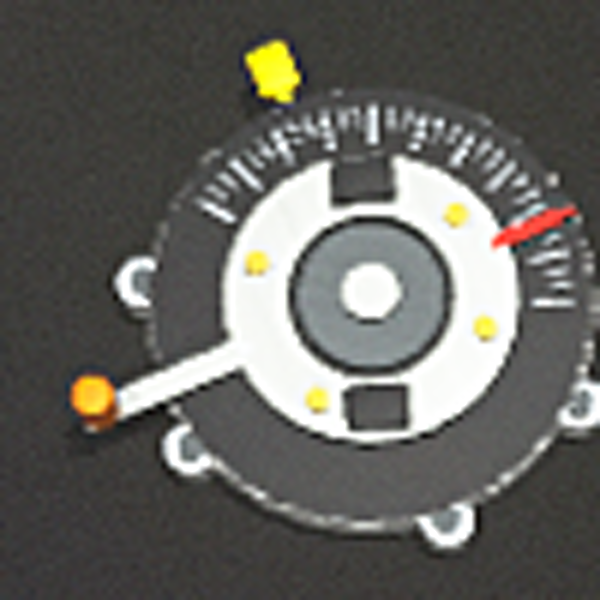

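View pics/t2.png

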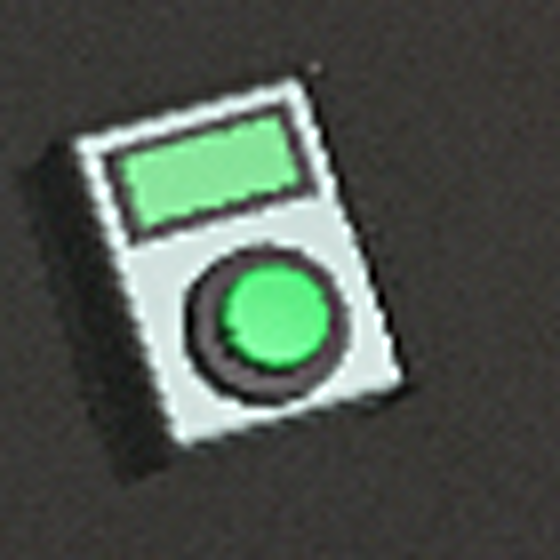

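View pics/s1.png

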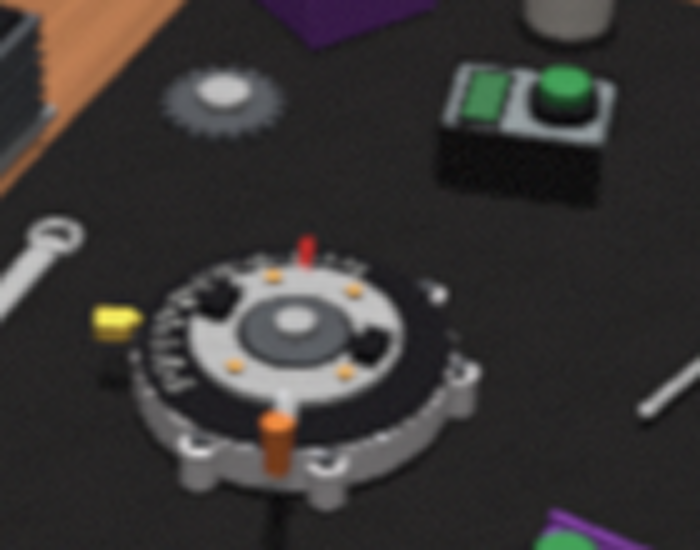

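```bash
python3 - <<'E'
from h import *
c=r.camera("top");s=r.camera("side")
f=lambda x,y:((x+.5)/6-.5+250,(y+.5)/6-.5+190)
im=c["image"]
# ring ellipse: outer contour of bright region
g=cv2.inRange(cv2.cvtColor(im,cv2.COLOR_RGB2HSV),np.array((0,0,200)),np.array((180,60,255)))
k=np.zeros_like(g);k[205:275,280:345]=g[205:275,280:345]
cs,_=cv2.findContours(k,cv2.RETR_EXTERNAL,cv2.CHAIN_APPROX_NONE)
b=max(cs,key=len);print(len(b),cv2.boundingRect(b))
P=np.array([onz(c,p[0][0],p[0][1],.045)[:2] for p in b])
A=onz(c,*f(370,291),.052); print("bolt",A)
for _ in range(8):
    d=np.linalg.norm(P-A[:2],axis=1);q=P[(abs(d-.059)<.004)]
    M=np.c_[2*q,np.ones(len(q))];x=np.linalg.lstsq(M,(q**2).sum(1),rcond=None)[0]
    A=np.r_[x[:2],.045]
print("ring",A,len(q),np.sqrt(x[2]+x[:2]@x[:2]))
for n,p,z in(("ptr",(576,209),.045),("mk",(293,102),.045),("post",(94,394),.08)):
    X=onz(c,*f(*p),z);v=X-A;a=np.arctan2(v[1],v[0]);print(n,X.round(4),np.hypot(*v[:2]).round(4),a.round(3))
print("btn",onz(c,428.8,254.15,.064))
gs=lambda x,y:((x+.5)/5-.5+250,(y+.5)/5-.5+180)
for n,a,b in(("bolt",f(370,291),gs(296,319)),("btn",(429.2,254),gs(566,82)),("mk",f(293,102),gs(142,317)),("ptr",f(576,209),gs(307,238)),("post",f(94,394),gs(277,424))):
    print(n,*tri(c,a,s,b))
E
```

```text
171 (280, 216, 56, 48)
bolt [ 0.58243706 -0.00158425  0.052     ]
ring [ 0.58191374 -0.00161748  0.045     ] 125 0.0582265836933725
ptr [ 0.6143 -0.0869  0.045 ] 0.0912 -1.208
mk [0.665  0.0265 0.045 ] 0.0877 0.326
post [0.5401 0.1077 0.08  ] 0.117 1.937
btn [ 0.52780673 -0.27780136  0.064     ]
bolt [ 0.58041884 -0.00188428  0.05575475] 0.0023634002377988846
btn [ 0.52671565 -0.27894817  0.06450967] 0.0026751163173158263
mk [0.6635401  0.02621844 0.04742769] 0.0014369415918968089
ptr [ 0.61390592 -0.08724539  0.04311994] 0.0017275499521577137
post [0.53906208 0.10741693 0.07904896] 0.00238381866061505
```

step_arm:
  motion:
    - [0, [28.5, -20.4, 0], [0, 0, 0]]
    - [0, [28.5, -20.4, 0], [0, 0, 0]]
    - [0, [28.5, -20.4, 0], [0, 0, 0]]
    - [0, [28.5, -20.4, 0], [0, 0, 0]]
    - [0, [28.5, -20.4, 0], [0, 0, 0]]
    - [0, [28.5, -20.4, 0], [0, 0, 0]]
    - [0, [28.5, -20.4, 0], [0, 0, 0]]
    - [0, [28.5, -20.4, 0], [0, 0, 0]]
    - [0, [28.5, -20.4, 0], [0, 0, 0]]
    - [0, [28.5, -20.4, 0], [0, 0, 0]]
    - [0, [28.5, -20.4, 0], [0, 0, 0]]
    - [0, [28.5, -20.4, 0], [0, 0, 0]]
    - [0, [28.5, -20.4, 0], [0, 0, 0]]
    - [0, [28.5, -20.4, 0], [0, 0, 0]]
    - [0, [28.5, -20.4, 0], [0, 0, 0]]
    - [0, [28.5, -20.4, 0], [0, 0, 0]]
    - [0, [28.5, -20.4, 0], [0, 0, 0]]
    - [0, [28.5, -20.4, 0], [0, 0, 0]]
    - [0, [28.5, -20.4, 0], [0, 0, 0]]
    - [0, [28.5, -20.4, 0], [0, 0, 0]]

```text
clock: 1.97
position: [0.5701, 0.1209, 0.2422]
tcp_rot: [0.0, 0.979, 0.203, -0.0]
force: [0.5, -0.5, -0.3]
grip_width: -0.0001
```

step_arm:
  motion:
    - [0, [0, 0, 30], [0, 0, 0]]
    - [0, [0, 0, 30], [0, 0, 0]]
    - [0, [0, 0, 30], [0, 0, 0]]
    - [0, [0, 0, 30], [0, 0, 0]]
    - [0, [0, 0, 15], [0, 0, 0]]
    - [0, [0, 0, 0], [0, 0, 0]]

```text
clock: 2.47
position: [0.5661, 0.1186, 0.103]
tcp_rot: [0.0, 0.979, 0.203, -0.004]
force: [-0.4, 0.7, -0.1]
grip_width: 0.0002
```

```bash
python3 - <<'E'
from h import *
c=r.camera("wrist");cv2.imwrite("pics/w1.png",c["image"][:,:,::-1])
s=r.camera("side");cv2.imwrite("pics/s2.png",cv2.resize(s["image"][180:290,250:390,::-1],None,fx=5,fy=5,interpolation=cv2.INTER_CUBIC))
o=r.observe();print(o["joint_positions"],o["position"],o["force"])
E
```

```text
[ 2.06327160e-01  4.42327980e-01 -2.31378305e-01  8.98296840e-01
 -1.23625117e-05  2.93916376e+00] [0.56926431 0.11914638 0.10713538] [0.48172221 0.9324609  0.19585668]
```

View pics/s2.png

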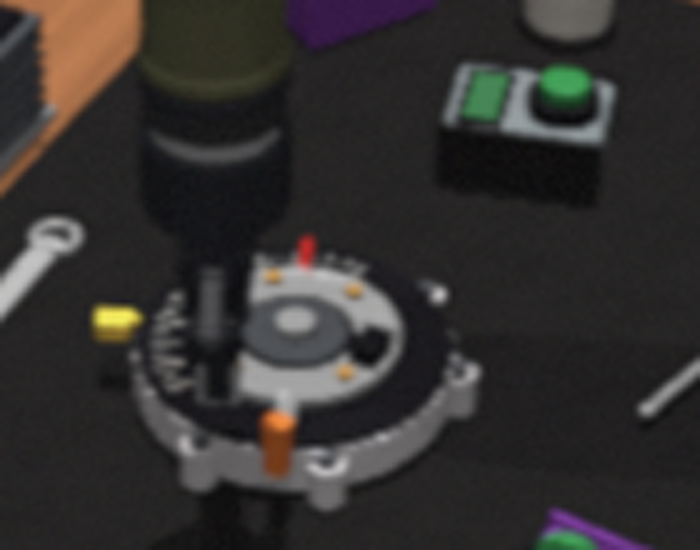

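View pics/w1.png

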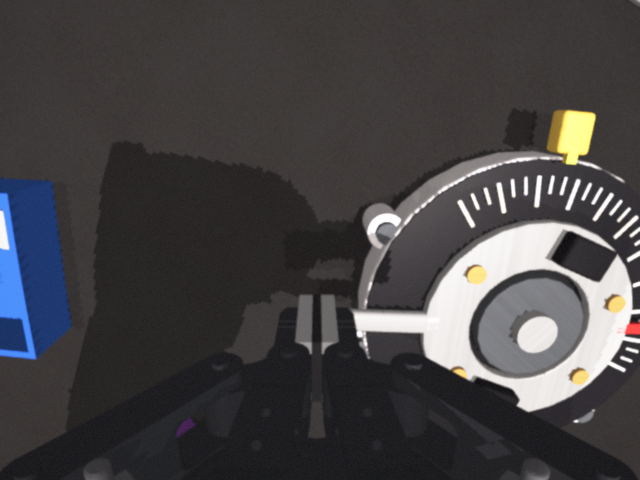

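step_arm:
  motion:
    - [0, [0, 0, 15], [0, 0, 0]]
    - [0, [0, 0, 15], [0, 0, 0]]
    - [0, [0, 0, 10], [0, 0, 0]]
    - [0, [0, 0, 0], [0, 0, 0]]
    - [0, [0, 0, 0], [0, 0, 0]]

```text
clock: 2.98
position: [0.57, 0.1193, 0.0681]
tcp_rot: [-0.0, 0.979, 0.203, 0.0]
force: [0.8, -0.7, 0.3]
grip_width: 0.0
```

```bash
python3 - <<'E'
from h import *
s=r.camera("side");cv2.imwrite("pics/s3.png",cv2.resize(s["image"][180:290,250:390,::-1],None,fx=5,fy=5,interpolation=cv2.INTER_CUBIC))
o=r.observe();print(o["joint_positions"],o["position"],o["force"])
p=proj(s,o["position"]+[0,0,-.011]);print((p-[250,180]+.5)*5)
E
```

```text
[ 2.06323987e-01  4.78742005e-01 -2.84309128e-01  8.06085930e-01
  2.32340196e-06  2.93912951e+00] [0.57035791 0.11937803 0.06845142] [ 0.95924121 -0.05907877  0.62305524]
[212.51496199 450.39169232]
```

View pics/s3.png

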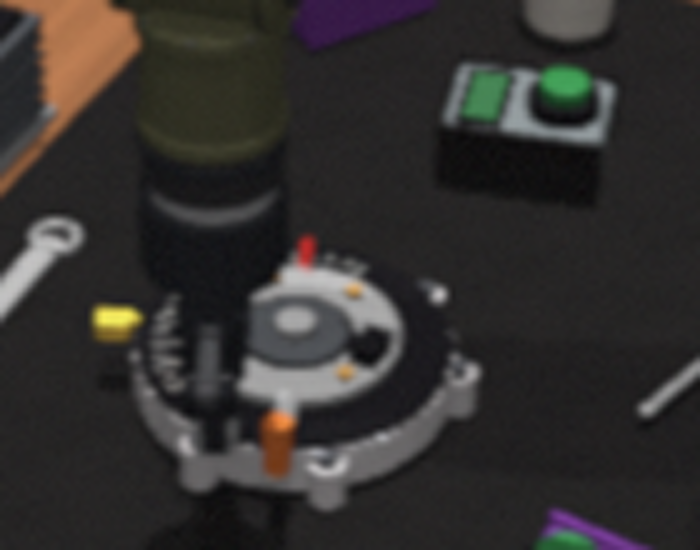

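step_arm:
  motion:
    - [0, [-4.66, -1.41, 0], [0, 0, -0.04]]
    - [0, [-4.66, -1.41, 0], [0, 0, -0.04]]
    - [0, [-4.66, -1.41, 0], [0, 0, -0.04]]
    - [0, [-4.66, -1.41, 0], [0, 0, -0.04]]
    - [0, [-4.66, -1.41, 0], [0, 0, -0.04]]
    - [0, [-4.66, -1.41, 0], [0, 0, -0.04]]
    - [0, [-4.66, -1.41, 0], [0, 0, -0.04]]
    - [0, [-4.66, -1.41, 0], [0, 0, -0.04]]
    - [0, [-4.66, -1.41, 0], [0, 0, -0.04]]
    - [0, [-4.66, -1.41, 0], [0, 0, -0.04]]
    - [0, [-4.66, -1.41, 0], [0, 0, -0.04]]
    - [0, [-4.66, -1.41, 0], [0, 0, -0.04]]
    - [0, [-4.66, -1.41, 0], [0, 0, -0.04]]
    - [0, [-4.66, -1.41, 0], [0, 0, -0.04]]
    - [0, [-4.66, -1.41, 0], [0, 0, -0.04]]
    - [0, [-4.66, -1.41, 0], [0, 0, -0.04]]
    - [0, [-4.66, -1.41, 0], [0, 0, -0.04]]
    - [0, [-4.66, -1.41, 0], [0, 0, -0.04]]

```text
clock: 4.53
position: [0.4937, 0.0826, 0.0689]
tcp_rot: [-0.0, 0.844, 0.536, 0.002]
force: [-1.0, 3.1, 0.1]
grip_width: 0.0
```

```bash
cat > look.py <<'E'
from h import *
import sys
n=sys.argv[1]
c=r.camera("top");im=c["image"]
cv2.imwrite(f"pics/{n}.png",cv2.resize(im[190:290,250:350,::-1],None,fx=6,fy=6,interpolation=cv2.INTER_CUBIC))
w=r.camera("wrist");cv2.imwrite(f"pics/{n}w.png",w["image"][:,:,::-1])
A=np.array([.5819,-.0016])
o=r.observe();v=o["position"][:2]-A;print(o["position"],o["force"],"pol",np.hypot(*v),np.arctan2(v[1],v[0])%6.283)
for nm,lo,hi in(("yellow",(22,150,120),(35,255,255)),("red",(0,150,100),(7,255,255))):
    for b in blobs(im,lo,hi,(285,190,355,240),15):
        X=onz(c,*b[0],.045)[:2]-A; print(nm,b,np.hypot(*X),np.arctan2(X[1],X[0]))
E
python3 look.py a1
```

```text
[0.49329585 0.0816685  0.06872438] [ 1.32264299  0.3052289  -0.3168228 ] pol 0.12159086118893306 2.387228738306177
yellow ((np.float64(295.22), np.float64(201.33)), [291, 197, 9, 10, 63]) 0.10320412449435161 0.350445217740834
red ((np.float64(327.24), np.float64(214.58)), [324, 209, 8, 11, 33]) 0.07261891574336833 -0.6137378826118269
```

View pics/a1.png

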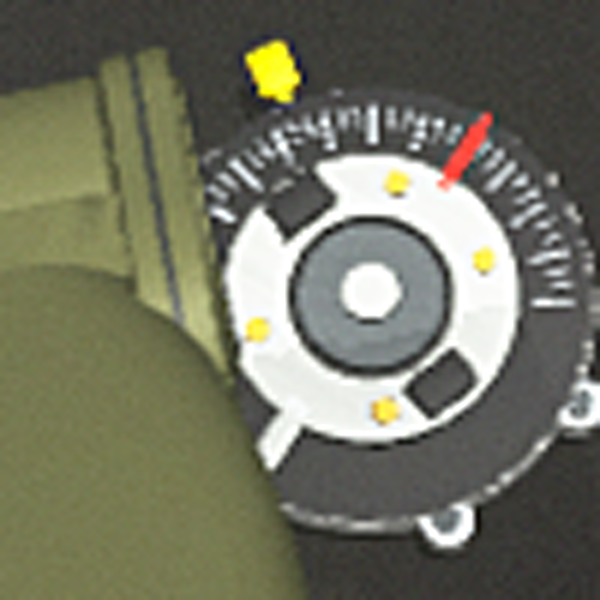

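View pics/a1w.png

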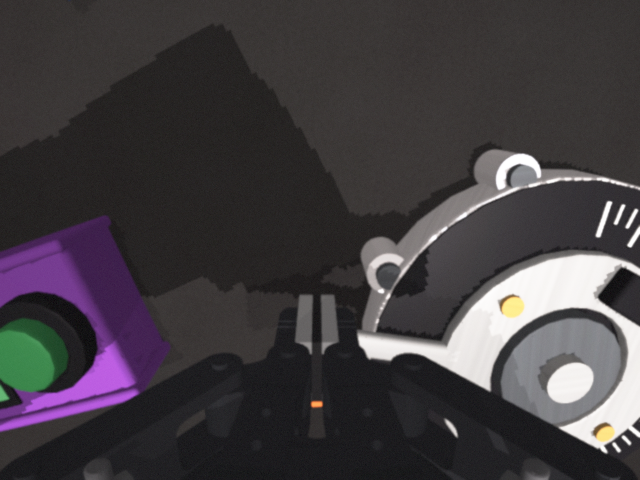

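step_arm:
  motion:
    - [0, [-4.66, -1.41, 0], [0, 0, -0.04]]
    - [0, [-4.66, -1.41, 0], [0, 0, -0.04]]
    - [0, [-4.66, -1.41, 0], [0, 0, -0.04]]
    - [0, [-4.66, -1.41, 0], [0, 0, -0.04]]
    - [0, [-4.66, -1.41, 0], [0, 0, -0.04]]
    - [0, [-4.66, -1.41, 0], [0, 0, -0.04]]
    - [0, [-4.66, -1.41, 0], [0, 0, -0.04]]
    - [0, [-4.66, -1.41, 0], [0, 0, -0.04]]
    - [0, [-4.66, -1.41, 0], [0, 0, -0.04]]
    - [0, [-4.66, -1.41, 0], [0, 0, -0.04]]
    - [0, [-4.66, -1.41, 0], [0, 0, -0.04]]
    - [0, [-4.66, -1.41, 0], [0, 0, -0.04]]
    - [0, [-4.66, -1.41, 0], [0, 0, -0.04]]
    - [0, [-4.66, -1.41, 0], [0, 0, -0.04]]
    - [0, [-4.66, -1.41, 0], [0, 0, -0.04]]
    - [0, [-4.66, -1.41, 0], [0, 0, -0.04]]
    - [0, [-4.66, -1.41, 0], [0, 0, -0.04]]
    - [0, [-4.66, -1.41, 0], [0, 0, -0.04]]
    - [0, [-4.66, -1.41, 0], [0, 0, -0.04]]
    - [0, [-4.66, -1.41, 0], [0, 0, -0.04]]

```text
clock: 6.3
position: [0.4601, -0.007, 0.0682]
tcp_rot: [0.0, 0.569, 0.822, 0.001]
force: [-1.7, 1.9, 1.6]
grip_width: -0.0
```

```bash
python3 look.py a2
```

```text
[ 0.46029409 -0.00770609  0.06809556] [ 0.16598378 -0.5687798  -0.22518189] pol 0.12175911149544523 3.1915773460752703
yellow ((np.float64(295.22), np.float64(201.33)), [291, 197, 9, 10, 63]) 0.10320412449435161 0.350445217740834
red ((np.float64(304.26), np.float64(210.39)), [302, 204, 6, 13, 38]) 0.07402831229093886 0.1914583899456826
```

View pics/a2.png

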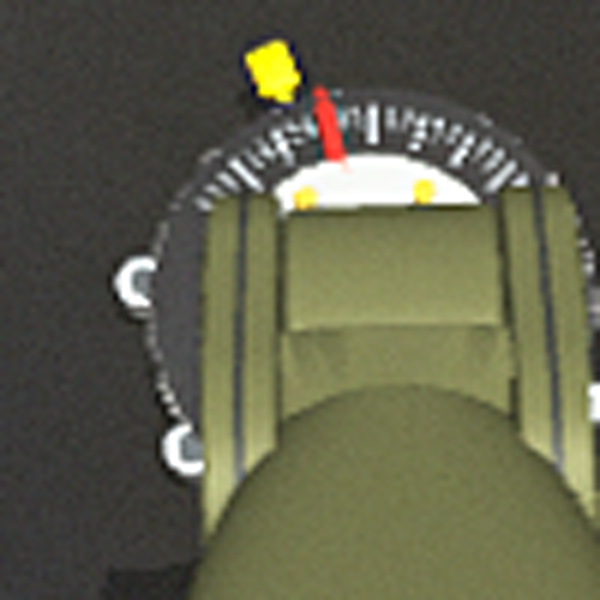

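View pics/a2w.png

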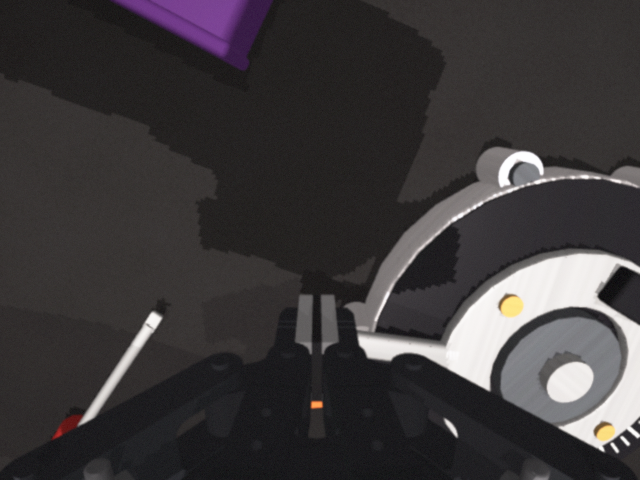

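step_arm:
  motion:
    - [0, [-3.84, -1.16, 0], [0, 0, -0.033]]
    - [0, [-3.84, -1.16, 0], [0, 0, -0.033]]
    - [0, [-3.84, -1.16, 0], [0, 0, -0.033]]
    - [0, [0, 0, 0], [0, 0, 0]]
    - [0, [0, 0, 0], [0, 0, 0]]
    - [0, [0, 0, 0], [0, 0, 0]]

```text
clock: 6.9
position: [0.4611, -0.0193, 0.0675]
tcp_rot: [0.0, 0.529, 0.849, 0.0]
force: [-0.8, -0.3, 0.1]
grip_width: 0.0
```

```bash
python3 look.py a3
```

```text
[ 0.46083343 -0.01919851  0.06739441] [-0.03557284  0.08024534  0.14737779] pol 0.12233896719862958 3.285758545493739
yellow ((np.float64(295.22), np.float64(201.33)), [291, 197, 9, 10, 63]) 0.10320412449435161 0.350445217740834
red ((np.float64(301.44), np.float64(211.85)), [299, 206, 6, 12, 34]) 0.07243803641632364 0.29651327630557184
```

step_arm:
  motion:
    - [0, [8, 0, 0], [0, 0, 0]]
    - [0, [8, 0, 0], [0, 0, 0]]
    - [0, [0, 0, -30], [0, 0, 0]]
    - [0, [0, 0, -30], [0, 0, 0]]
    - [0, [0, 30, -30], [0, 0, 0]]
    - [0, [0, 30, -30], [0, 0, 0]]
    - [0, [0, 30, 0], [0, 0, 0]]
    - [0, [0, 30, 0], [0, 0, 0]]
    - [0, [0, 0, 0], [0, 0, 0]]
    - [0, [0, 0, 0], [0, 0, 0]]
    - [0, [0, 0, 0], [0, 0, 0]]

```text
clock: 7.92
position: [0.5589, 0.048, 0.1855]
tcp_rot: [-0.001, 0.528, 0.849, -0.001]
force: [-0.4, 0.9, -0.9]
grip_width: -0.0001
```

```bash
python3 look.py a4; python3 -c "
from h import *
c=r.camera('wrist');print({k:c[k] for k in c if k!='image'})
for X in ([.665,.027,.045],[.582,-.0016,.053]): print(proj(c,X))"
```

```text
[0.55859418 0.0474571  0.18573672] [-0.19220654  0.02385306  0.35671813] pol 0.05431169153077323 2.014306161067324
{'fx': 398.31619826688996, 'fy': 398.31619826688996, 'cx': 316.3285295580333, 'cy': 239.86097548853405, 'k1': -0.07108398306636725, 'R': array([[ 0.89737856,  0.44125688, -0.00201841],
       [ 0.4216724 , -0.85618414,  0.29856506],
       [ 0.13001576, -0.268777  , -0.95438715]]), 't': array([-0.52215857, -0.21693725,  0.26467416])}
[429.78673641 310.48359769]
[315.3731968  302.43717195]
```

View pics/a4w.png

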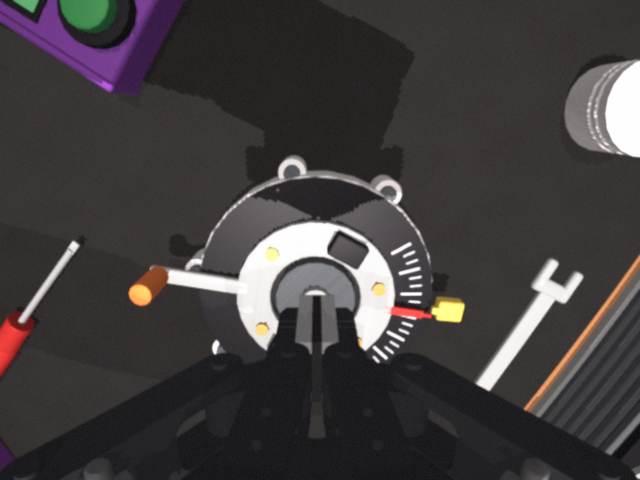

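View pics/a4.png

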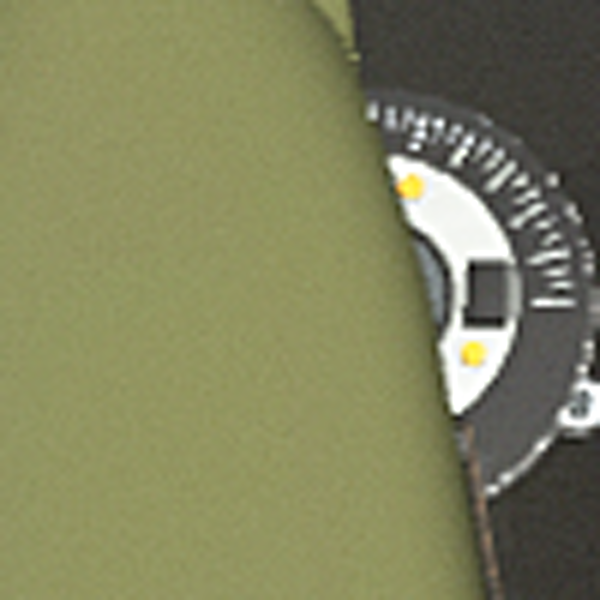

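```bash
cat > w.py <<'E'
from h import *
import sys
n=sys.argv[1];x0,y0=380,260
c=r.camera("wrist");im=c["image"]
cv2.imwrite(f"pics/{n}.png",cv2.resize(im[y0:y0+90,x0:x0+100,::-1],None,fx=8,fy=6.66*8/6.66,interpolation=cv2.INTER_CUBIC)[:600])
A=np.array([.5819,-.0016])
for nm,lo,hi in(("yellow",(20,120,80),(35,255,255)),("red",(0,150,80),(8,255,255))):
    h=cv2.cvtColor(im,cv2.COLOR_RGB2HSV);m=cv2.inRange(h,np.array(lo),np.array(hi));k=np.zeros_like(m);k[270:345,385:480]=m[270:345,385:480]
    v,u=np.nonzero(k);X=np.array([onz(c,a,b,.045)[:2] for a,b in zip(u,v)])-A
    rr=np.hypot(*X.T);an=np.arctan2(X[:,1],X[:,0])
    for a in np.arange(.056,.124,.004):
        s=(rr>=a)&(rr<a+.004)
        if s.sum()>0: print(nm,round(a,3),s.sum(),an[s].mean().round(4),an[s].min().round(3),an[s].max().round(3))
E
python3 w.py b1
```

```text
yellow 0.084 1 0.3512 0.351 0.351
yellow 0.088 58 0.3762 0.299 0.474
yellow 0.092 93 0.3803 0.258 0.474
yellow 0.096 56 0.3872 0.254 0.464
yellow 0.1 52 0.3852 0.26 0.464
yellow 0.104 56 0.3842 0.263 0.455
yellow 0.108 52 0.3722 0.266 0.455
yellow 0.112 49 0.3415 0.272 0.418
red 0.056 12 0.2861 0.244 0.332
red 0.06 49 0.2909 0.228 0.351
red 0.064 42 0.2988 0.248 0.347
red 0.068 37 0.3011 0.26 0.341
red 0.072 37 0.2999 0.26 0.342
red 0.076 41 0.2984 0.244 0.34
red 0.08 44 0.291 0.246 0.342
red 0.084 27 0.2892 0.265 0.312
red 0.088 12 0.2856 0.264 0.304
```

View pics/b1.png

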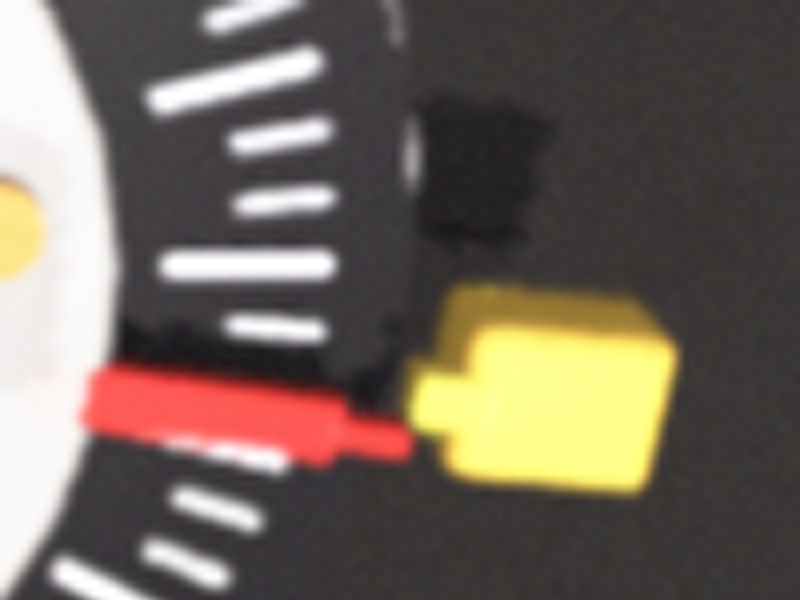

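```bash
python3 - <<'E'
from h import *
c=r.camera("wrist");A=np.array([.5819,-.0016])
f=lambda x,y:((x+.5)/8-.5+380,(y+.5)/8-.5+260)
for p in((405,442),(350,432),(100,400),(415,404),(455,404),(570,412)):
    X=onz(c,*f(*p),.0455)[:2]-A;print(p,np.hypot(*X),np.arctan2(X[1],X[0]))
E
```

```text
(405, 442) 0.08953961559638243 0.2869425763366519
(350, 432) 0.08401966985435813 0.28909756154201827
(100, 400) 0.0595548464940474 0.27997122219528886
(415, 404) 0.0895287724527988 0.3325632572425091
(455, 404) 0.09336307146299529 0.3373528169435591
(570, 412) 0.10462500444559125 0.3411244877293923
```

step_arm:
  motion:
    - [0, [0, -30, 0], [0, 0, 0]]
    - [0, [0, -30, 0], [0, 0, 0]]
    - [0, [0, -30, 30], [0, 0, 0]]
    - [0, [0, -30, 30], [0, 0, 0]]
    - [0, [0, 0, 30], [0, 0, 0]]
    - [0, [0, 0, 20], [0, 0, 0]]
    - [0, [0, 0, 10], [0, 0, 0]]
    - [0, [0, 0, 0], [0, 0, 0]]
    - [0, [-4, 0, 0], [0, 0, 0]]
    - [0, [-4, 0, 0], [0, 0, 0]]
    - [0, [-3, 0, 0], [0, 0, 0]]
    - [0, [-3, 0, 0], [0, 0, 0]]
    - [0, [-2, 0, 0], [0, 0, 0]]
    - [0, [-1.37, -0.41, 0], [0, 0, -0.012]]
    - [0, [-1.37, -0.41, 0], [0, 0, -0.012]]
    - [0, [-1.37, -0.41, 0], [0, 0, -0.012]]
    - [0, [-1.37, -0.41, 0], [0, 0, -0.011]]
    - [0, [0, 0, 0], [0, 0, 0]]
    - [0, [0, 0, 0], [0, 0, 0]]
    - [0, [0, 0, 0], [0, 0, 0]]

```text
clock: 9.83
position: [0.4616, -0.0251, 0.0672]
tcp_rot: [0.0, 0.509, 0.861, -0.0]
force: [0.2, 1.0, 0.2]
grip_width: 0.0001
```

```bash
python3 look.py a5
```

```text
[ 0.46157923 -0.02509305  0.06722803] [-0.14632764 -0.86494384  0.0409692 ] pol 0.12259287247013827 3.334234835673722
yellow ((np.float64(295.18), np.float64(201.26)), [291, 197, 9, 10, 62]) 0.10340921394679178 0.3506671259291193
red ((np.float64(300.41), np.float64(212.52)), [298, 207, 6, 11, 29]) 0.07173818059696073 0.3376145569120336
```

step_arm:
  motion:
    - [0, [4, 0, 0], [0, 0, 0]]
    - [0, [6, 0, 0], [0, 0, 0]]
    - [0, [6, 0, 0], [0, 0, 0]]
    - [0, [0, 0, -30], [0, 0, 0]]
    - [0, [0, 0, -30], [0, 0, 0]]
    - [0, [0, 30, -30], [0, 0, 0]]
    - [0, [0, 30, -30], [0, 0, 0]]
    - [0, [0, 30, 0], [0, 0, 0]]
    - [0, [0, 30, 0], [0, 0, 0]]
    - [0, [0, 0, 0], [0, 0, 0]]
    - [0, [0, 0, 0], [0, 0, 0]]
    - [0, [0, 0, 0], [0, 0, 0]]

```text
clock: 10.93
position: [0.5568, 0.0468, 0.1855]
tcp_rot: [-0.001, 0.508, 0.861, -0.001]
force: [0.5, 0.2, -0.2]
grip_width: -0.0002
```

```bash
python3 w.py b2
```

```text
yellow 0.088 53 0.3844 0.297 0.475
yellow 0.092 90 0.3783 0.259 0.468
yellow 0.096 50 0.3886 0.256 0.468
yellow 0.1 50 0.3906 0.26 0.461
yellow 0.104 52 0.3848 0.262 0.455
yellow 0.108 44 0.3728 0.266 0.448
yellow 0.112 47 0.344 0.272 0.419
red 0.056 18 0.3303 0.277 0.378
red 0.06 45 0.3361 0.28 0.395
red 0.064 47 0.3373 0.28 0.392
red 0.068 47 0.3368 0.283 0.393
red 0.072 49 0.334 0.281 0.388
red 0.076 50 0.3346 0.283 0.385
red 0.08 42 0.336 0.291 0.379
red 0.084 28 0.3337 0.308 0.358
red 0.088 3 0.3203 0.311 0.33
```

View pics/b2.png

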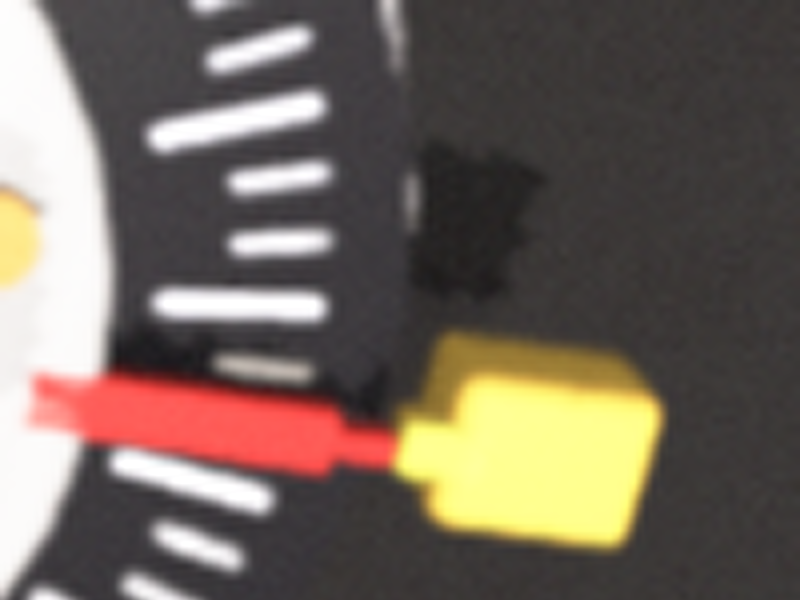

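step_arm:
  motion:
    - [0, [-27, -18.3, 0], [0, 0, 0]]
    - [0, [-27, -18.3, 0], [0, 0, 0]]
    - [0, [-27, -18.3, 0], [0, 0, 0]]
    - [0, [-27, -18.3, 0], [0, 0, 0]]
    - [0, [-27, -18.3, 0], [0, 0, 0]]
    - [0, [-27, -18.3, 0], [0, 0, 0]]
    - [0, [-27, -18.3, 0], [0, 0, 0]]
    - [0, [-27, -18.3, 0], [0, 0, 0]]
    - [0, [-27, -18.3, 0], [0, 0, 0]]
    - [0, [-13, -9, 0], [0, 0, 0]]
    - [0, [0, 0, 0], [0, 0, 0]]
    - [0, [0, 0, 0], [0, 0, 0]]
    - [0, [0, 0, 0], [0, 0, 0]]

```text
clock: 12.07
position: [0.5286, -0.2607, 0.1861]
tcp_rot: [-0.001, 0.509, 0.861, 0.0]
force: [0.4, 0.6, 0.3]
grip_width: -0.0
```

```bash
python3 - <<'E'
from h import *
c=r.camera("wrist");im=c["image"];cv2.imwrite("pics/c1.png",im[:,:,::-1])
t=r.camera("top");cv2.imwrite("pics/c1t.png",t["image"][:,:,::-1])
print(r.observe()["position"],proj(c,[.527,-.278,.064]))
for b in blobs(im,(45,100,40),(85,255,255),(0,0,640,480),80):
    print(b,onz(c,*b[0],.064))
E
```

```text
[ 0.52921163 -0.26027539  0.18626715] [301.5143118  255.82216047]
((np.float64(62.69), np.float64(243.41)), [36, 210, 55, 68, 1776]) [ 0.37876272 -0.34980717  0.064     ]
((np.float64(303.22), np.float64(257.68)), [280, 233, 46, 47, 605]) [ 0.52863563 -0.27861556  0.064     ]
((np.float64(7.88), np.float64(271.56)), [0, 250, 20, 43, 604]) [ 0.348211   -0.39091094  0.064     ]
```

View pics/c1.png

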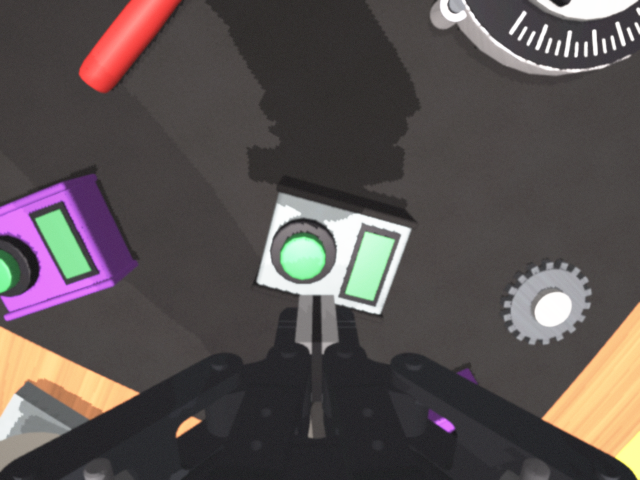

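View pics/c1t.png

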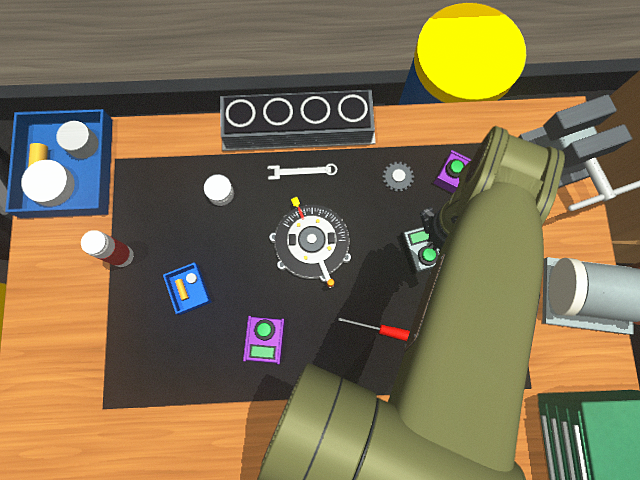

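step_arm:
  motion:
    - [0, [-7.5, -4.7, 0], [0, 0, 0]]
    - [0, [-7.5, -4.7, 0], [0, 0, 0]]
    - [0, [0, 0, 25], [0, 0, 0]]
    - [0, [0, 0, 25], [0, 0, 0]]
    - [0, [0, 0, 25], [0, 0, 0]]
    - [0, [0, 0, 20], [0, 0, 0]]
    - [0, [0, 0, 7], [0, 0, 0]]
    - [0, [0, 0, 0], [0, 0, 0]]
    - [0, [0, 0, 0], [0, 0, 0]]
    - [0, [0, 0, 0], [0, 0, 0]]

```text
clock: 13.0
position: [0.5298, -0.2799, 0.0857]
tcp_rot: [0.001, 0.508, 0.861, 0.0]
force: [0.5, 0.3, 0.8]
grip_width: -0.0002
```

```bash
python3 - <<'E'
from h import *
s=r.camera("side");cv2.imwrite("pics/c2.png",cv2.resize(s["image"][150:250,310:430,::-1],None,fx=6,fy=6,interpolation=cv2.INTER_CUBIC))
c=r.camera("wrist");cv2.imwrite("pics/c2w.png",c["image"][:,:,::-1])
o=r.observe();print(o["position"],o["force"])
E
```

```text
[ 0.52988925 -0.27989192  0.08590948] [ 0.47104975  0.70708607 -0.03673184]
```

View pics/c2.png

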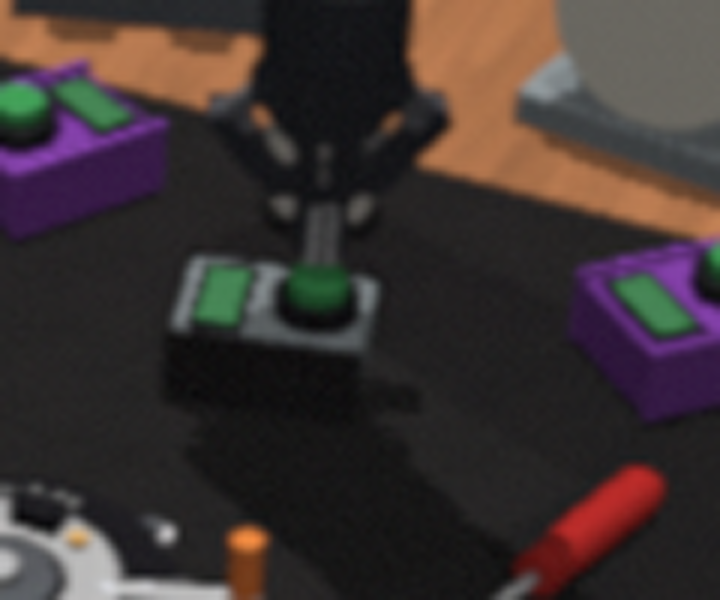

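View pics/c2w.png

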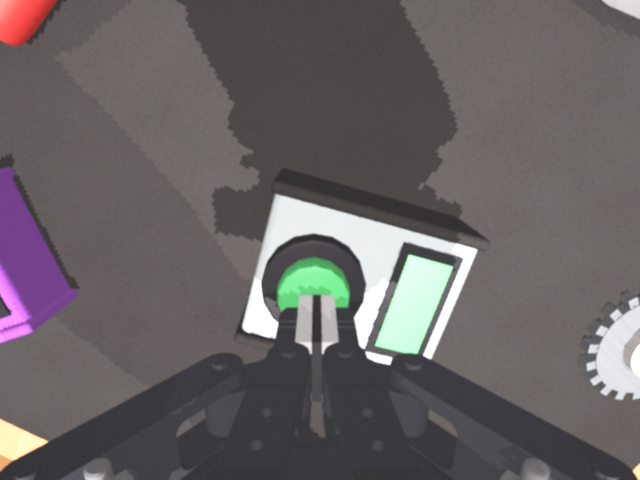

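step_arm:
  motion:
    - [0, [2.5, -0.8, 0], [0, 0, 0]]
    - [0, [0, 0, 5], [0, 0, 0]]
    - [0, [0, 0, 4], [0, 0, 0]]
    - [0, [0, 0, 2], [0, 0, 0]]
    - [0, [0, 0, 1], [0, 0, 0]]
    - [0, [0, 0, 1], [0, 0, 0]]
    - [0, [0, 0, 1], [0, 0, 0]]
    - [0, [0, 0, 1], [0, 0, 0]]
    - [0, [0, 0, 0], [0, 0, 0]]
    - [0, [0, 0, 0], [0, 0, 0]]

```text
clock: 13.93
position: [0.5268, -0.2774, 0.0695]
tcp_rot: [0.0, 0.508, 0.861, 0.0]
force: [-0.7, 0.3, 5.1]
grip_width: 0.0002
```

step_arm:
  motion:
    - [0, [0, 0, 0.7], [0, 0, 0]]
    - [0, [0, 0, 0.7], [0, 0, 0]]
    - [0, [0, 0, 0], [0, 0, 0]]
    - [0, [0, 0, 0], [0, 0, 0]]

```text
clock: 14.27
position: [0.5268, -0.2774, 0.0689]
tcp_rot: [0.0, 0.508, 0.861, 0.0]
force: [-2.3, 1.2, 9.6]
grip_width: -0.0
```

```bash
python3 - <<'E'
from h import *
for i in range(4):
    s=r.camera("side");o=r.observe();print(o["position"],o["force"])
cv2.imwrite("pics/c3.png",cv2.resize(s["image"][150:250,310:430,::-1],None,fx=6,fy=6,interpolation=cv2.INTER_CUBIC))
E
```

```text
[ 0.52685285 -0.27741325  0.06898969] [-2.23169217  2.03404805  9.36466709]
[ 0.52681977 -0.27737183  0.06897881] [-2.39170691  1.61027188 10.18058857]
[ 0.52683336 -0.27736751  0.06895612] [-2.43750477  1.71255766 11.4190873 ]
[ 0.52682278 -0.27737113  0.06896581] [-1.0080515   1.73182287 10.28306493]
```

View pics/c3.png

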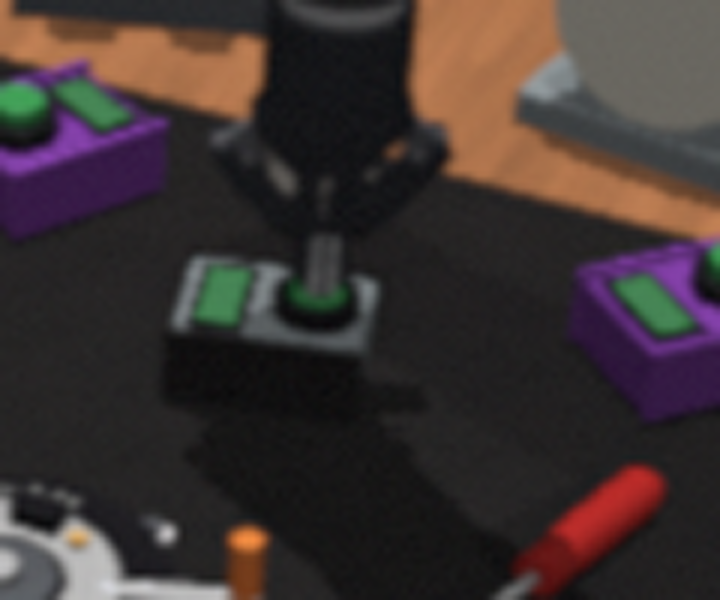

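step_arm:
  motion:
    - [0, [0, 0, -2], [0, 0, 0]]
    - [0, [0, 0, -4], [0, 0, 0]]
    - [0, [0, 0, -6], [0, 0, 0]]
    - [0, [0, 0, -15], [0, 0, 0]]
    - [0, [0, 0, -30], [0, 0, 0]]
    - [0, [0, 0, -30], [0, 0, 0]]
    - [0, [0, 0, -30], [0, 0, 0]]
    - [0, [0, 0, -20], [0, 0, 0]]
    - [0, [0, 0, 0], [0, 0, 0]]
    - [0, [0, 0, 0], [0, 0, 0]]

```text
clock: 15.3
position: [0.5274, -0.2779, 0.206]
tcp_rot: [0.001, 0.509, 0.861, -0.0]
force: [0.3, 1.4, -0.4]
grip_width: -0.0003
```

```bash
python3 - <<'E'
from h import *
s=r.camera("side");cv2.imwrite("pics/d.png",cv2.resize(s["image"][150:290,250:430,::-1],None,fx=4.2,fy=4.2,interpolation=cv2.INTER_CUBIC))
t=r.camera("top")["image"];cv2.imwrite("pics/dt.png",cv2.resize(t[190:290,250:350,::-1],None,fx=6,fy=6,interpolation=cv2.INTER_CUBIC))
print(blobs(t,(22,150,120),(35,255,255),(285,190,310,215),15),blobs(t,(0,150,100),(7,255,255),(285,190,355,240),15),blobs(t,(45,100,40),(85,255,255),(400,220,460,290)))
o=r.observe();print(o["clock"],o["position"],o["force"])
E
```

```text
[((np.float64(295.18), np.float64(201.26)), [291, 197, 9, 10, 62])] [((np.float64(300.41), np.float64(212.52)), [298, 207, 6, 11, 29])] [((np.float64(420.91), np.float64(235.97)), [410, 230, 22, 13, 176]), ((np.float64(428.76), np.float64(254.15)), [422, 248, 14, 13, 148])]
15.4 [ 0.52596087 -0.27708404  0.20356554] [ 0.74390087  0.6947504  -0.37442855]
```

View pics/d.png

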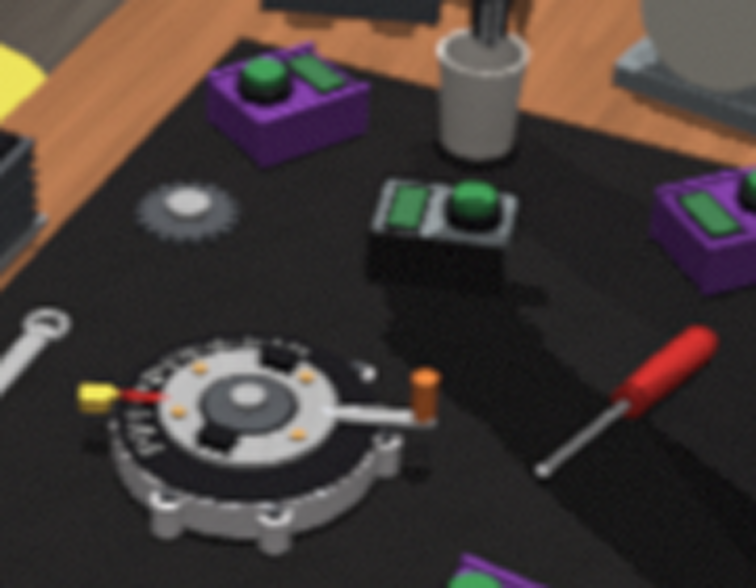

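View pics/dt.png

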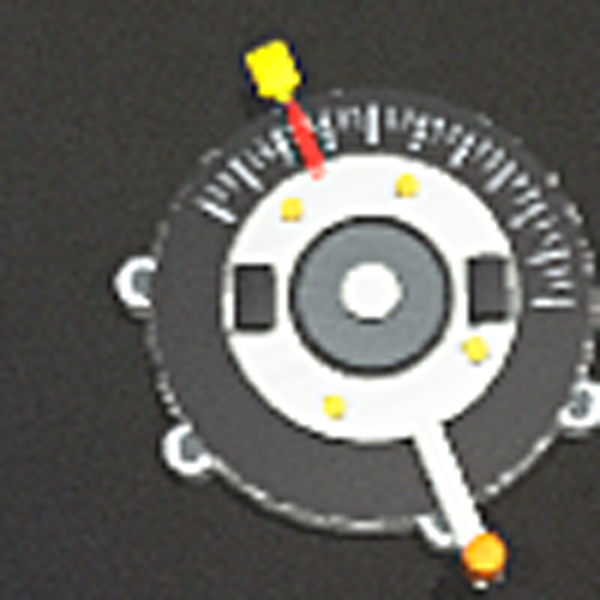

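The pictures show the pointer meeting the yellow tab, the button up again, and the tester where it was.

```bash
python3 -c "
from workcell import r
print(r.job_done())"
```

```text
the job is handed in; nothing more can be done
None
```

The ring is set to the yellow tab, the green button was pressed after that, and the job is handed in at about 15.4 s of the 45 s allowed.

- **Ring:** With the fingers shut, I pushed the orange post counterclockwise and stopped about 0.05 rad short. I then measured with the wrist camera and pushed the rest. In the wrist-camera close-up the red pointer's tip meets the yellow tab's tip, at about 0.334 rad against 0.333 rad. The top view after pressing the button shows the pointer unchanged and the tab within 0.1 pixel of where it started.
- **Button:** I pressed it straight down until it stopped, with the tool at z = 0.069 m and about 10 N of force. I then lifted clear, and the side picture shows the button up again.
- **Tester box and bystanders:** The screen and button of the tester are within about 0.2 pixel of their starting positions in the top view. I saw nothing else moved. That is by eye only, since I did not measure the bystanders.
- **Checks that disagreed:** None by more than the measuring error. My estimates of the button's position differed by about 2 mm, and the ring axis has a possible bias of about 1 mm. Because of that I judged the final alignment by comparing the two tips directly in the image.

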